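Snap the julienne insert into the kitchen slicer

TASK

Fit the slicer's julienne insert: pick it up by its black tab, lay it on the open end of the slicer's deck, thin edge first with the tab towards the open end, and slide it gently along under the two sprung clips until both clips have ridden up and snapped down into its windows. Feel for the stop and do not force it; leave the insert lying flat in place and do not disturb the shaker, the jar or the tin.

Things in the scene. Friction and masses are not known exactly. Their poses are not given: they have to be found in the camera images.
- insert: Flat steel cutting plate 110 (its x) x 70 (y) x 5 mm, 0.10 to 0.21 kg, flat on the worktop; origin: centre of its underside. Black tab at its rear (-x). Its +x edge leads; the last 4 mm is 3 mm thick. Two through windows for the clip noses: x = 16.75 to 29.25 mm, 14 mm wide, centred at y = +-20 mm. Blade and teeth rise under 2 mm.
- tab_top (a point): Centre of the top of the insert's upright black tab, which is 12 mm thick (insert's x), 34 mm wide (y) and 24 mm tall on the plate: centred at x = -45 mm, from 5 to 29 mm above the insert's underside. Grip it across either way.
- slicer: Grey plastic slicer frame, fixed, 327 mm long (its x = -180 to 147 mm), 124 mm wide; origin on the worktop under the centre line. Flat deck top 30 mm up. Insert goes in along +x from the open -x end, tab last: bare deck to x = -70 mm, then a mouth narrowing from 95 to 73 mm at -35 mm, then rails 10 mm high, 73 mm apart; from x = -30 to 50 mm lips 7 mm over the deck reach 4 mm in.
- deck_load (a point): Point on top of the slicer's bare deck, on the centre line at slicer x = -120 mm (axes as the slicer's): an insert laid with its origin here is clear of rails and clips, its leading edge at the start of the mouth; it then slides 132 to 173 mm along +x to be home.
- stop_nominal (a point): Point fixed on the deck at slicer x = 68 mm. The bridge with the clips and a rigid stop is clamped 0 to 40 mm further on, unknown: its stop face is 0 to 40 mm beyond this point (+x), the clip noses 33 mm before the stop. So home is the insert's origin at slicer x = 12 to 53 mm; it must be felt. The clips drop within the last 2 mm before the stop. Bridge and clips rise under 30 mm over the deck.
- clip_left (a joint): Angle of the steel clip on the slicer's +y side: a 45 mm arm pivoted at its far end, lead-in tongue rising towards the open end. 0 = down (empty, or snapped into a window), about 0.07 rad = riding on the insert. Its spring presses the nose down with 1.5 to 3 N.
- clip_right (a joint): The same for the clip on the -y side. Lifting the two clips takes about 6 to 14 N of push, sliding on under them about 5 N, nearly nothing once they have dropped; 1 to 2 mm later the push rises steeply at the stop. Low friction (about 0.2) between insert and slicer; stop pushing by about 16 N.
- shaker: Salt shaker with grey top, 37 mm across, 69 mm tall, loose; origin at the centre of its underside. Bystander.
- jar: Small glass jar with green lid, 55 mm across, 70 mm tall, loose; origin at the centre of its underside. Bystander.
- tin: Flat food tin, 86 mm across, 40 mm tall, loose; origin at the centre of its underside. Bystander.

How it is judged:
By the outcome, as a careful person would: the job done as asked, in the order asked, and still so for the second after the job is handed in, with the robot touching nothing.
It also fails if it takes over 48 s, if anything falls off the work surface, if the arm or the gripper's body presses on something with over 40 N, if the wrist force passes 120 N, or if a joint passes its speed limit or range.

ROBOT

A 6-joint arm with a two-finger parallel gripper is mounted at the origin on a cart in front of the work surface, level with it; the furniture and walls round the work are solid. World frame = base frame: x ahead of the robot, y to its left, z up, the work surface at z = 0. Lengths are in m, angles in rad, forces in N, time in s.
With the tool pointing down it reaches from about 0.3 to 0.825 m from the base axis. Payload 5.4 kg.
Tool frame: the origin (TCP) lies at the very end of the fingers, on their centre line; the grasp point (between the pads) lies 19 mm behind it; z points along the fingers, y is the line along which they close (so a half turn about z gives the same grasp; the last joint's range is limited). The gripper opens to 92 mm and grips with 3 to 60 N. Pads are 20 mm wide; open, the fingers measure 128 mm over their backs; the gripper's body (75 mm by 189 mm) begins 69 mm behind the grasp point.
Start: joints at [-1.443, 0.158, 1.597, -0, 1.386, -0.21], TCP at [0.191, -0.542, 0.215] pointing down, gripper open.
Joint ranges: [-2.91, 2.91], [-0.94, 2.29], [0.18, 2.7], [-1.29, 4.43], [0.17, 2.64], [-3, 3]. Speed limits (rad/s): [2.57, 2.57, 3.14, 3.14, 3.14, 3.14].

INTERFACE

Orientations are given as a 3x3 rotation matrix whose columns are the frame's x, y, z axes.
In Python, from plant import sense, get_image, close_job gives the robot as it stands.
- The arm moves only by the tool jog_arm, never from a script. Its argument "deltas" is text: rows parted by semicolons, each of 5 numbers parted by spaces: the shift along the tool's x, y, z each as a share of 40 cm, from -1 to 1, then the turn about the tool's z as a share of 60 degrees, from -1 to 1, then the opening, from -1 (shut) to 1 (fully open). In form: dx dy dz turn fingers; .... A call has exactly 5 rows; each row is the pose to reach, as a shift and turn from the pose commanded when the call began, along the tool's axes at that moment; what a row does not reach only later rows make up. A row lasts 1/12 s, in which the tool goes at most 41.7 mm and 7.16 degrees, less where a joint would pass 70% of its speed; a pose out of reach is approached as far as the arm can. A call with a number of a shift or a turn outside -1 to 1 is refused whole. A call with a gripper value outside its range is refused whole. The fingers move at their own pace and stop on an object; "force" is the grip in N (left out, the last holds). Time passes only in rows, so rows that repeat a pose let the fingers close, or fill a call up. It gives the time, the measured TCP pose, the force, the opening and the grip force at its end, in the units of the state.
- sense(): the state, without advancing time (a new reading comes with each control period).
- get_image(name): name is "scene" or "top"; returns a dict with "img" (400x640x3 uint8, red, green, blue), "range_z" (400x640 float32, m along the optical axis (not along the pixel's ray), 0 where there is no reading), "fx", "fy", "cx", "cy" (pixels), "world_to_cam" (4x4, takes a point from world to camera coordinates). Camera axes: x right, y down, z forward; pixel columns grow to the right and rows downward; lengths in m; the calibration is good to about 2 mm. A picture is of the moment at which its call begins.
- close_job(): hands the job in; it is judged then, once.
The state is a dict: "time_s": time; "joint_positions": joint angles; "qd": joint speeds; "joint_torque": joint torques, N m; "tcp_pos": TCP position; "orientation": TCP orientation; "wrist_force": force on the tool from outside, world axes, zero at the start; "torque": the same for the moment, N m; "width": finger opening in m; "grip_force": force on a finger pad.
Only numpy, scipy, OpenCV 4.12 (cv2) and the standard library are available. Lean on these libraries where they do the work, as an engineer would, in place of code of your own. Each camera call takes 0.05 s, during which the arm holds its last target. There are 200 camera calls.

## Working session

There is one attempt and no reset: what is moved stays moved. The work goes in short steps, Python scripts to look and compute and a tool call to move; the robot and the scene stay as the last step left them, time stands still between calls to the robot, and variables do not carry over. Pictures are saved under pics/ and viewed, at most 13 in all, crops included, and the job is handed in when it is done.

Besides the shell and the picture viewer there is one more tool, called after "Call:" as a command line: name --argument value ..., lists and objects as JSON in quotes. jog_arm: Moves the arm, as the interface text tells. Its arguments: {"type":"object","properties":{"deltas":{"type":"string"},"force":{"type":"number"}},"required":["deltas"]}

```bash
mkdir -p pics
cat > h.py <<'E'
import numpy as np, cv2
from plant import sense, get_image, close_job
def snap(n,f):
    d=get_image(n); np.savez(''+f+'.npz',**d); cv2.imwrite('pics/'+f+'.png',d['img'][:,:,::-1]); return d
def load(f): return np.load(''+f+'.npz')
def pt(d,u,v,z=None):
    """world point from pixel; z given: ray-plane; else depth"""
    T=np.linalg.inv(d['world_to_cam']); r=np.array([(u-d['cx'])/d['fx'],(v-d['cy'])/d['fy'],1.])
    if z is None: s=d['range_z'][int(v),int(u)]
    else: s=(z-T[2,3])/(T[:3,:3]@r)[2]
    return T[:3,:3]@(r*s)+T[:3,3]
E
python3 -c "
from h import *
snap('top','t0');snap('scene','s0');s=sense();print(s['tcp_pos'],s['orientation'],s['width'],s['time_s'])"
```

```text
[ 0.19044154 -0.54194387  0.21373516] [[ 9.43503027e-01  3.31363809e-01 -2.52962073e-04]
 [ 3.31363756e-01 -9.43501602e-01  1.66979230e-03]
 [ 3.14638616e-04 -1.65927655e-03 -9.99998574e-01]] 0.09182291742742872 0.1
```

View pics/t0.png

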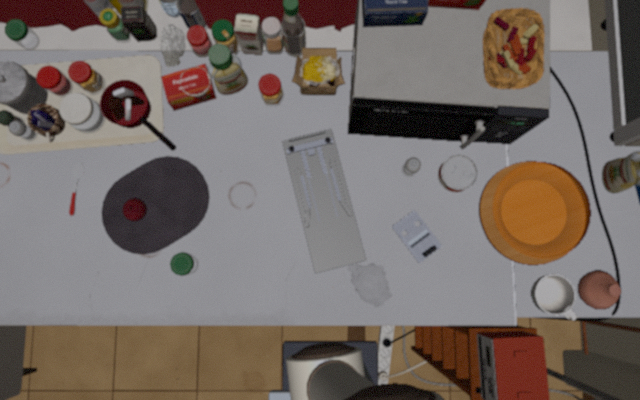

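View pics/s0.png

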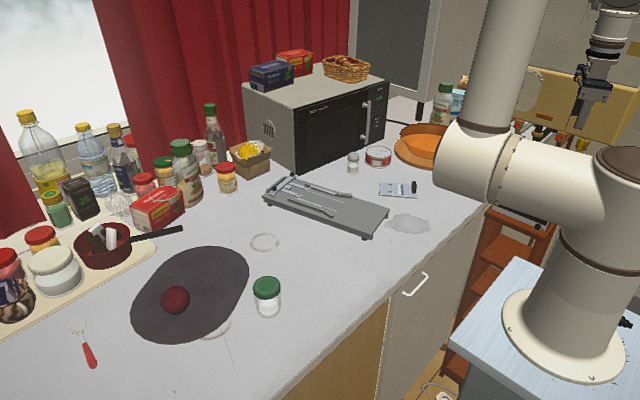

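The top view shows the slicer with its closed end at about (308,137) and open end at (340,268). The insert is at (416,236) with its black tab at (430,253), the shaker at (412,165), the tin at (458,173) and the jar at (182,264). I'll enlarge the middle for better readings.

```bash
python3 -c "
from h import *
d=load('t0');c=d['img'][120:280,270:470,::-1];cv2.imwrite('pics/c0.png',cv2.resize(c,None,fx=3.75,fy=3.75,interpolation=cv2.INTER_CUBIC))
T=np.linalg.inv(d['world_to_cam']);print(T.round(3),d['fx'],d['cx'],d['cy'])
for u,v in [(320,250),(300,150),(416,236),(430,253)]: print(u,v,pt(d,u,v).round(4))"
```

```text
[[ 0.000e+00 -9.910e-01  1.370e-01  4.170e-01]
 [-1.000e+00 -0.000e+00 -1.000e-03  4.600e-02]
 [ 1.000e-03 -1.370e-01 -9.910e-01  1.215e+00]
 [ 0.000e+00  0.000e+00  0.000e+00  1.000e+00]] 505.08847102512306 319.0171432714103 205.10232369298598
320 250 [0.4757 0.0422 0.0275]
300 150 [0.7113 0.0897 0.0465]
416 236 [ 0.5102 -0.1878  0.007 ]
430 253 [ 0.4687 -0.2151  0.0296]
```

View pics/c0.png

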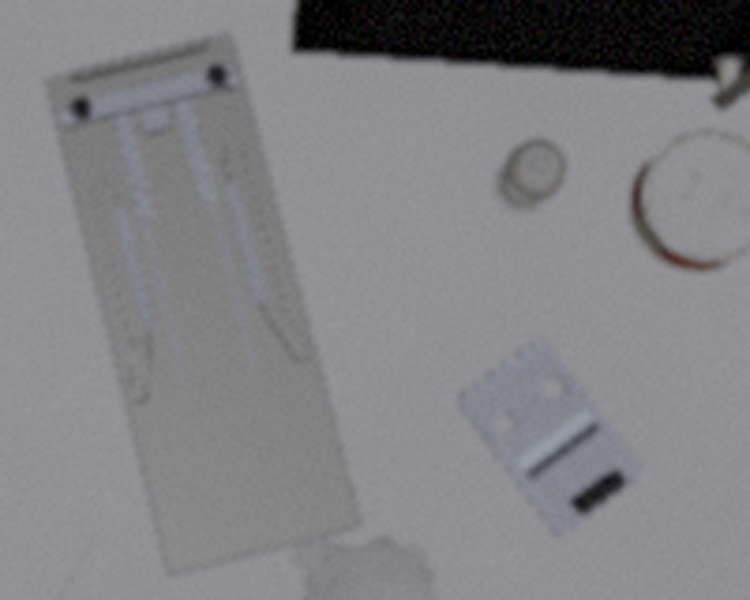

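The crop shows slicer corners at (172,576), (360,522), (45,78) and (232,33). The insert corners are at (458,400), (543,338), (560,535) and (645,470), with the tab top at about (598,491).

```bash
python3 -c "
from h import *
d=load('t0')
P=lambda u,v,z:pt(d,270+u/3.75-.4,120+v/3.75-.4,z)
a,b,e,f=[P(*q,.03) for q in[(172,576),(360,522),(45,78),(232,33)]]
print('w',np.linalg.norm(a-b),np.linalg.norm(e-f),'L',np.linalg.norm(a-e),np.linalg.norm(b-f))
o=(a+b)/2;g=(e+f)/2;x=(g-o)/np.linalg.norm(g-o);yaw=np.degrees(np.arctan2(x[1],x[0]));print('open',o,'far',g,'yaw',yaw)
for q in (a-b,e-f,e-a,f-b):print(np.degrees(np.arctan2(q[1],q[0])))
l,m,r,s=[P(*q,.005) for q in[(458,400),(543,338),(560,535),(645,470)]]
print('ins',np.linalg.norm(l-m),np.linalg.norm(l-r),np.linalg.norm(m-s),(l+m+r+s)/4)
for q in (l-m,r-s,l-r,m-s):print(np.degrees(np.arctan2(q[1],q[0])))
print('tab',P(598,491,.029))
# depth-based tab & top surfaces
V,U=np.mgrid[120:280,270:470]
Q=np.array([pt(d,u,v) for u,v in zip(U.ravel(),V.ravel())]);k=(Q[:,2]>.02)&(Q[:,2]<.036)
t=k&(np.hypot(Q[:,0]-.469,Q[:,1]+.215)<.03);print('tabdepth',Q[t].mean(0),Q[t].min(0),Q[t].max(0))
p=k&(Q[:,1]>-.09); r=cv2.minAreaRect(Q[p][:,:2].astype(np.float32)*1000);print(r, Q[p][:,2].mean())
"
```

```text
w 0.12168290879750356 0.12403634851206012 L 0.3278640188288142 0.32370168687508855
open [ 0.4384488  -0.00573148  0.03      ] far [0.75415226 0.0746697  0.03      ] yaw 14.287963707550677
105.90923271949069
103.95554905541756
14.497675424213252
14.075555391555373
ins 0.06853833049045888 0.10673035915135189 0.10570608703393639 [ 0.51112213 -0.18969386  0.005     ]
125.83252236381702
126.68663175576421
36.25999304643911
36.538919116588936
tab [ 0.47446823 -0.21325806  0.029     ]
tabdepth [ 0.47335318 -0.21572841  0.02902296] [ 0.46162411 -0.23253482  0.02055328] [ 0.48517496 -0.20125347  0.03470633]
((606.6648559570312, -12.740570068359375), (326.8633117675781, 220.84080505371094), 14.044368743896484) 0.031000489243929275
```

```bash
cat >> h.py <<'E'
def to(x,y,z,yaw=None):
    """deltas to TCP world target with tool-y at world yaw (deg)"""
    s=sense();R=np.array(s['orientation']);p=np.array(s['tcp_pos'])
    cy=np.degrees(np.arctan2(R[1,1],R[0,1])); dy=0 if yaw is None else (cy-yaw+180)%360-180
    print('t',round(s['time_s'],2),'p',p.round(4),'yaw',round(cy,2),'F',np.round(s['wrist_force'],1),'w',round(s['width'],4))
    print('deltas',(R.T@(np.array([x,y,z])-p)/.4).round(4),'turn',round(dy/60,3))
E
python3 -c "
from h import *
to(.4742,-.2155,.18,36.4)"
```

```text
t 0.1 p [ 0.1904 -0.5419  0.2137] yaw -70.65 F [-0.3 -0.1 -1.2] w 0.0918
deltas [ 0.9397 -0.5348  0.0855] turn -1.784
```

Call:
jog_arm --deltas "0.94 -0.535 0.08 -0.6 -0.2;0.94 -0.535 0.08 -0.6 -0.2;0.94 -0.535 0.08 -0.6 -0.2;0.94 -0.535 0.08 -0.6 -0.2;0.94 -0.535 0.08 -0.6 -0.2"

```text
time_s: 0.52
tcp_pos: [0.3275, -0.3838, 0.1987]
orientation: [[0.567, 0.824, -0.0], [0.824, -0.567, 0.001], [0.0, -0.001, -1.0]]
wrist_force: [0.7, -0.7, -0.2]
width: 0.0607
grip_force: 0.0
```

```bash
python3 -c "
from h import *
to(.4742,-.2155,.18,36.4)"
```

```text
t 0.52 p [ 0.3275 -0.3838  0.1987] yaw -34.52 F [ 0.7 -0.7 -0.2] w 0.0607
deltas [0.5544 0.0637 0.0469] turn -1.182
```

Call:
jog_arm --deltas "0.554 0.064 0.047 -0.6 -0.2;0.554 0.064 0.047 -0.6 -0.2;0.554 0.064 0.047 -0.6 -0.2;0.554 0.064 0.047 -0.6 -0.2;0.554 0.064 0.047 -0.6 -0.2"

```text
time_s: 0.93
tcp_pos: [0.465, -0.228, 0.1813]
orientation: [[-0.023, 1.0, -0.0], [1.0, 0.023, 0.0], [0.0, -0.0, -1.0]]
wrist_force: [0.3, -0.7, 0.1]
width: 0.0367
grip_force: 0.0
```

```bash
python3 -c "
from h import *
to(.4742,-.2155,.08,36.4)"
```

```text
t 0.93 p [ 0.465  -0.228   0.1813] yaw 1.32 F [ 0.3 -0.7  0.1] w 0.0367
deltas [0.0308 0.0238 0.2533] turn -0.585
```

Call:
jog_arm --deltas "0.031 0.024 0.1 -0.585 -0.2;0.031 0.024 0.2 -0.585 -0.2;0.031 0.024 0.253 -0.585 -0.2;0.031 0.024 0.253 -0.585 -0.2;0.031 0.024 0.253 -0.585 -0.2"

```text
time_s: 1.35
tcp_pos: [0.4719, -0.2158, 0.0777]
orientation: [[-0.594, 0.804, -0.005], [0.804, 0.594, 0.003], [0.005, -0.002, -1.0]]
wrist_force: [0.1, -0.5, 0.7]
width: 0.037
grip_force: 0.0
```

```bash
python3 -c "
from h import *
to(.4742,-.2155,.010,36.4)
d=snap('scene','s1');c=d['img'][130:230,340:460,::-1];cv2.imwrite('pics/c1.png',cv2.resize(c,None,fx=5,fy=5,interpolation=cv2.INTER_CUBIC))"
```

```text
t 1.35 p [ 0.4719 -0.2158  0.0777] yaw 36.46 F [ 0.1 -0.5  0.7] w 0.037
deltas [-0.0039  0.0053  0.1693] turn 0.001
```

View pics/c1.png

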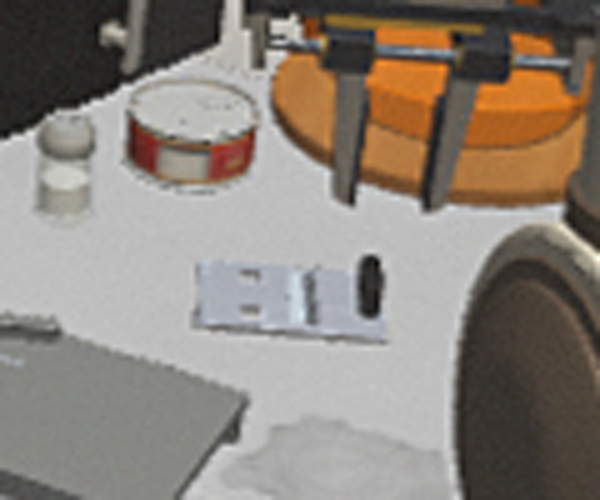

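The fingers straddle the tab's line at crop (345..430,205), with the tab at (370,285) below them, so I'll go down slowly.

Call:
jog_arm --deltas "-0.004 0.005 0.06 0 -0.2;-0.004 0.005 0.11 0 -0.2;-0.004 0.005 0.14 0 -0.2;-0.004 0.005 0.16 0 -0.2;-0.004 0.005 0.168 0 -0.2" --force 10

```text
time_s: 1.82
tcp_pos: [0.4754, -0.2171, 0.0122]
orientation: [[-0.588, 0.809, -0.002], [0.809, 0.588, 0.001], [0.002, -0.001, -1.0]]
wrist_force: [-1.1, 0.0, -0.1]
width: 0.037
grip_force: 0.0
```

```bash
python3 -c "
from h import *
to(.4742,-.2155,.010,36.4)"
```

```text
t 1.82 p [ 0.4754 -0.2171  0.0122] yaw 36.01 F [-1.1  0.  -0.1] w 0.037
deltas [ 0.005  -0.0001  0.0054] turn -0.007
```

Call:
jog_arm --deltas "0.005 0 0.006 0 -1;0.005 0 0.006 0 -1;0.005 0 0.006 0 -1;0.005 0 0.006 0 -1;0.005 0 0.006 0 -1" --force 10

```text
time_s: 2.23
tcp_pos: [0.4755, -0.2165, 0.0118]
orientation: [[-0.589, 0.808, 0.001], [0.808, 0.589, -0.001], [-0.002, 0.0, -1.0]]
wrist_force: [-0.1, 0.3, 2.1]
width: 0.0121
grip_force: 10.0
```

Call:
jog_arm --deltas "0 0 0 0 -1;0 0 0 0 -1;0 0 -0.03 0 -1;0 0 -0.08 0 -1;0 0 -0.12 0 -1" --force 45

```text
time_s: 2.65
tcp_pos: [0.4746, -0.2156, 0.0598]
orientation: [[-0.589, 0.808, -0.001], [0.808, 0.589, 0.001], [0.001, -0.0, -1.0]]
wrist_force: [0.8, 0.2, -0.2]
width: 0.0115
grip_force: 45.0
```

```bash
python3 -c "
from h import *
# insert origin at slicer x=-120, tab 45 behind, minus 3 mm
yaw=14.3;u=np.array([np.cos(np.radians(yaw)),np.sin(np.radians(yaw))])
o=np.array([.4384,-.0057])+.18*u;print('origin',o)
t=o-.165*u;print('tab target',t);to(t[0],t[1],.09,yaw)
d=snap('scene','s2');c=d['img'][130:230,340:460,::-1];cv2.imwrite('pics/c2.png',cv2.resize(c,None,fx=5,fy=5,interpolation=cv2.INTER_CUBIC))"
```

```text
origin [0.61282283 0.03875982]
tab target [ 0.45293524 -0.00199501]
t 2.65 p [ 0.4746 -0.2156  0.0598] yaw 36.07 F [ 0.8  0.2 -0.2] w 0.0115
deltas [ 0.4636  0.2706 -0.0751] turn 0.363
```

View pics/c2.png

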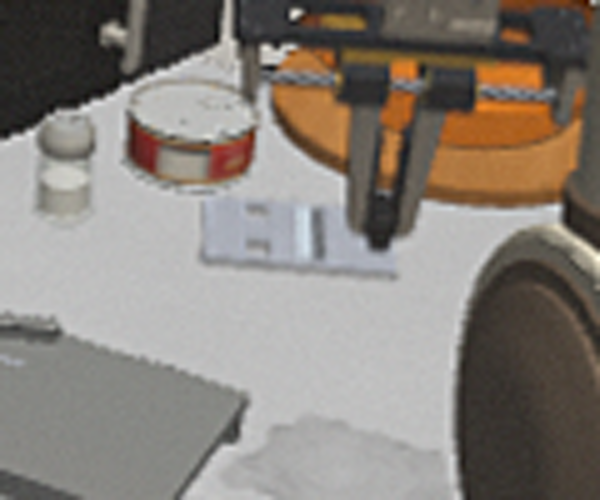

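The insert is held level at crop (300,235). Next I'll carry it over to the deck.

Call:
jog_arm --deltas "0.1 0.055 -0.075 0.09 -1;0.2 0.115 -0.075 0.18 -1;0.3 0.175 -0.075 0.27 -1;0.39 0.23 -0.075 0.363 -1;0.464 0.271 -0.075 0.363 -1"

```text
time_s: 3.12
tcp_pos: [0.4542, -0.0141, 0.089]
orientation: [[-0.242, 0.97, 0.001], [0.97, 0.242, 0.0], [-0.0, 0.001, -1.0]]
wrist_force: [0.6, 0.6, -2.4]
width: 0.0118
grip_force: 45.0
```

Call:
jog_arm --deltas "0 0 0 0 -1;0 0 0 0 -1;0 0 0 0 -1;0 0 0 0 -1;0 0 0 0 -1"

```text
time_s: 3.53
tcp_pos: [0.4551, -0.0172, 0.0889]
orientation: [[-0.245, 0.97, 0.0], [0.97, 0.245, -0.0], [-0.0, 0.0, -1.0]]
wrist_force: [-0.2, -0.2, -1.2]
width: 0.0115
grip_force: 45.0
```

```bash
python3 -c "
from h import *
to(.4529,-.0020,.05,14.3)
d=snap('top','t3');c=d['img'][120:280,270:430,::-1];cv2.imwrite('pics/c3.png',cv2.resize(c,None,fx=3.75,fy=3.75,interpolation=cv2.INTER_CUBIC))"
```

```text
t 3.53 p [ 0.4551 -0.0172  0.0889] yaw 14.17 F [-0.2 -0.2 -1.2] w 0.0115
deltas [0.0382 0.004  0.0973] turn -0.002
```

View pics/c3.png

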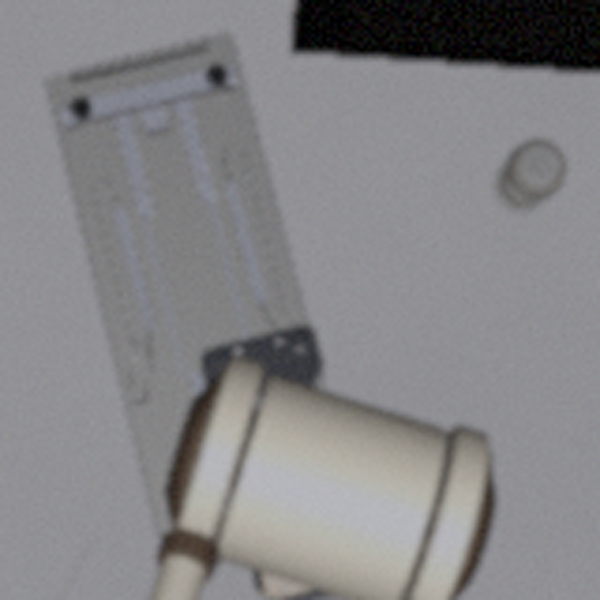

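The top view is blocked by the arm, with the deck still at (45..360,33..576). The last move fell short sideways, so I'll correct that and lower to just over the deck.

Call:
jog_arm --deltas "0.038 0.004 0.03 0 -1;0.038 0.004 0.06 0 -1;0.038 0.004 0.085 0 -1;0.038 0.004 0.098 0 -1;0.038 0.004 0.098 0 -1"

```text
time_s: 4.0
tcp_pos: [0.4516, -0.0011, 0.0484]
orientation: [[-0.246, 0.969, -0.003], [0.969, 0.246, 0.001], [0.001, -0.002, -1.0]]
wrist_force: [-0.2, 0.3, -0.9]
width: 0.0117
grip_force: 45.0
```

```bash
python3 -c "
from h import *
to(.4529,-.0020,.042,14.3)
d=snap('scene','s4');c=d['img'][140:265,250:430,::-1];cv2.imwrite('pics/c4.png',cv2.resize(c,None,fx=4.4,fy=4.4,interpolation=cv2.INTER_CUBIC))"
```

```text
t 4.0 p [ 0.4516 -0.0011  0.0484] yaw 14.23 F [-0.2  0.3 -0.9] w 0.0117
deltas [-0.003   0.0026  0.0159] turn -0.001
```

View pics/c4.png

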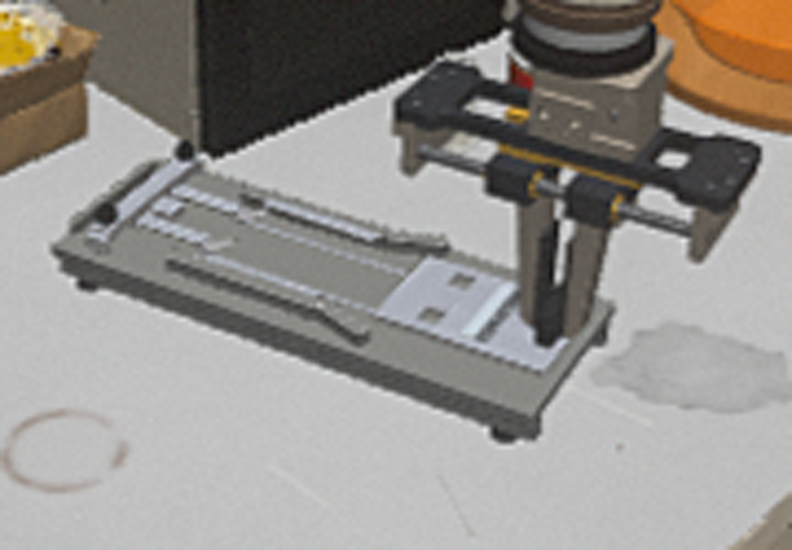

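The insert hovers over the bare deck. Its leading corners are at crop (377,313) and (420,255) and its rear near corner is at (545,368). The deck corners are at (538,412), (613,305) and (53,245). I'll check the lateral alignment with these.

```bash
python3 -c "
from h import *
d=load('s4');P=lambda u,v,z:pt(d,250+u/4.4-.4,140+v/4.4-.4,z)
c,s=np.cos(np.radians(14.3)),np.sin(np.radians(14.3))
def sl(p):
    q=p[:2]-[.6128,.0388];return (np.array([c*q[0]+s*q[1],-s*q[0]+c*q[1]])*1000).round(1)
for n,u,v,z in [('leadL',377,313,.040),('leadR',420,255,.040),('rearL',545,368,.0415),('deck',538,412,.03),('deck',613,305,.03),('deckfarL',53,245,.03),('mouthL',362,338,.04),('mouthR',447,243,.04)]: print(n,sl(P(u,v,z)))
print('tcp',sl(np.array(sense()['tcp_pos'])))"
```

```text
leadL [-71.5  34.2]
leadR [-66.1 -31.5]
rearL [-177.2   34.3]
deck [-184.4   58.1]
deck [-183.1  -56.1]
deckfarL [141.3  60.9]
mouthL [-75.4  59.7]
mouthR [-74.5 -51.6]
tcp [-165.5    0.9]
```

Call:
jog_arm --deltas "0 0 0.006 0 -1;0 0 0.01 0 -1;0 0 0.014 0 -1;0 0 0.017 0 -1;0 0 0.017 0 -1" --force 20

```text
time_s: 4.47
tcp_pos: [0.4525, -0.0007, 0.0428]
orientation: [[-0.247, 0.969, -0.0], [0.969, 0.247, 0.0], [0.0, -0.0, -1.0]]
wrist_force: [0.2, 0.3, -2.0]
width: 0.0118
grip_force: 20.0
```

Call:
jog_arm --deltas "0 0 0 0 -1;0 0 0 0 -1;0 0 0 0 -1;0 0 0 0 -1;0 0 0 0 -1"

```text
time_s: 4.88
tcp_pos: [0.4526, -0.0007, 0.043]
orientation: [[-0.247, 0.969, 0.0], [0.969, 0.247, 0.0], [-0.0, 0.0, -1.0]]
wrist_force: [0.2, 0.4, -0.9]
width: 0.0118
grip_force: 20.0
```

Call:
jog_arm --deltas "0 0 0.002 0 -1;0 0 0.004 0 -1;0 0 0.004 0 -1;0 0 0.004 0 -1;0 0 0.004 0 -1"

```text
time_s: 5.3
tcp_pos: [0.4529, -0.0008, 0.0418]
orientation: [[-0.247, 0.969, 0.0], [0.969, 0.247, -0.0], [-0.0, 0.0, -1.0]]
wrist_force: [-1.1, 0.7, 5.8]
width: 0.0117
grip_force: 20.0
```

Call:
jog_arm --deltas "0 0 0 0 -0.6;0 0 -0.001 0 -0.6;0 0 -0.001 0 -1;0 0 -0.001 0 -1;0 0 -0.001 0 -1" --force 20

```text
time_s: 5.72
tcp_pos: [0.4526, -0.0007, 0.0416]
orientation: [[-0.247, 0.969, 0.0], [0.969, 0.247, -0.0], [-0.0, 0.0, -1.0]]
wrist_force: [0.7, 0.2, -0.0]
width: 0.012
grip_force: 20.0
```

Call:
jog_arm --deltas "0 0.015 0 0 -1;0 0.03 0 0 -1;0 0.05 0 0 -1;0 0.06 0 0 -1;0 0.06 0 0 -1"

```text
time_s: 6.13
tcp_pos: [0.4769, 0.0054, 0.0416]
orientation: [[-0.247, 0.969, 0.001], [0.969, 0.247, 0.0], [-0.0, 0.001, -1.0]]
wrist_force: [0.3, -0.2, 3.4]
width: 0.0114
grip_force: 20.0
```

Call:
jog_arm --deltas "0 0.012 0 0 -1;0 0.024 0 0 -1;0 0.036 0 0 -1;0 0.048 0 0 -1;0 0.05 0 0 -1"

```text
time_s: 6.55
tcp_pos: [0.4961, 0.0102, 0.0417]
orientation: [[-0.247, 0.969, 0.001], [0.969, 0.247, 0.0], [-0.0, 0.001, -1.0]]
wrist_force: [0.6, -0.7, -1.8]
width: 0.0118
grip_force: 20.0
```

Call:
jog_arm --deltas "0 0.012 0 0 -1;0 0.024 0 0 -1;0 0.036 0 0 -1;0 0.048 0 0 -1;0 0.05 0 0 -1"

```text
time_s: 6.97
tcp_pos: [0.5155, 0.0152, 0.0417]
orientation: [[-0.247, 0.969, 0.001], [0.969, 0.247, 0.0], [-0.0, 0.001, -1.0]]
wrist_force: [-0.1, -1.7, -1.3]
width: 0.0118
grip_force: 20.0
```

```bash
python3 -c "
from h import *
to(.4769,.0054,.0416,14.3); print(sense()['torque'])
d=snap('scene','s5');c=d['img'][140:265,250:430,::-1];cv2.imwrite('pics/c5.png',cv2.resize(c,None,fx=4.4,fy=4.4,interpolation=cv2.INTER_CUBIC))"
```

```text
t 6.97 p [0.5155 0.0152 0.0417] yaw 14.3 F [-0.1 -1.7 -1.3] w 0.0118
deltas [ 0.0001 -0.0996  0.0002] turn 0.0
[-0.27645245 -0.09723079 -0.10348032]
```

View pics/c5.png

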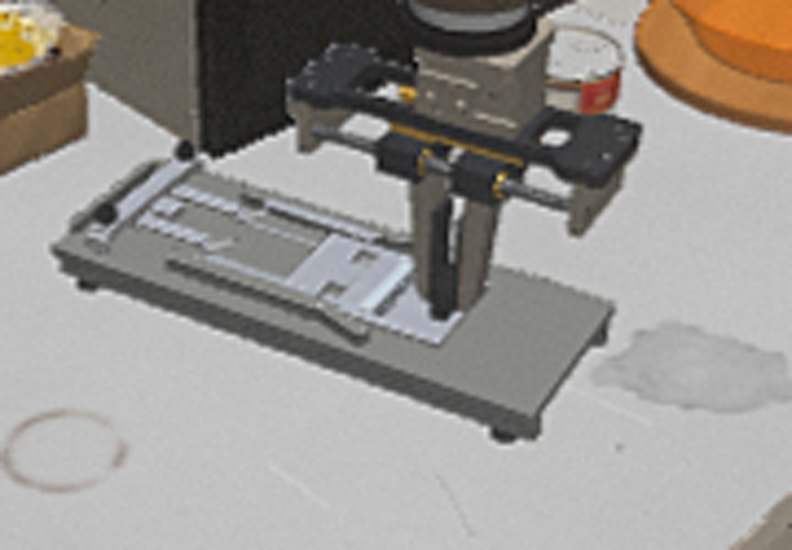

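The leading edge at (290,265) is now between the rails and heading straight for the clip tongues at (225,243). There is a slight side rub, so I'll relieve it and go on.

Call:
jog_arm --deltas "-0.001 0.008 0 0 -1;-0.002 0.016 0 0 -1;-0.002 0.024 0 0 -1;-0.002 0.032 0 0 -1;-0.002 0.036 0 0 -1"

```text
time_s: 7.43
tcp_pos: [0.5292, 0.0181, 0.0416]
orientation: [[-0.247, 0.969, 0.0], [0.969, 0.247, 0.0], [0.0, 0.0, -1.0]]
wrist_force: [-0.3, 0.2, -0.1]
width: 0.0119
grip_force: 20.0
```

Call:
jog_arm --deltas "0 0.007 0 0 -1;0 0.014 0 0 -1;0 0.021 0 0 -1;0 0.028 0 0 -1;0 0.03 0 0 -1"

```text
time_s: 7.85
tcp_pos: [0.5408, 0.0209, 0.0417]
orientation: [[-0.247, 0.969, 0.0], [0.969, 0.247, 0.0], [-0.0, 0.0, -1.0]]
wrist_force: [-0.4, 0.5, -0.6]
width: 0.0121
grip_force: 20.0
```

Call:
jog_arm --deltas "0 0.006 0 0 -1;0 0.012 0 0 -1;0 0.018 0 0 -1;0 0.02 0 0 -1;0 0.02 0 0 -1" --force 30

```text
time_s: 8.27
tcp_pos: [0.5484, 0.0228, 0.0417]
orientation: [[-0.247, 0.969, 0.0], [0.969, 0.247, 0.0], [0.0, 0.0, -1.0]]
wrist_force: [-0.3, 1.4, -1.0]
width: 0.0114
grip_force: 30.0
```

Call:
jog_arm --deltas "0 0.005 0 0 -1;0 0.01 0 0 -1;0 0.015 0 0 -1;0 0.018 0 0 -1;0 0.018 0 0 -1"

```text
time_s: 8.68
tcp_pos: [0.5554, 0.0246, 0.0417]
orientation: [[-0.247, 0.969, 0.0], [0.969, 0.247, 0.0], [-0.0, 0.0, -1.0]]
wrist_force: [0.7, -0.3, -1.1]
width: 0.0116
grip_force: 30.0
```

Call:
jog_arm --deltas "0 0.005 0 0 -1;0 0.01 0 0 -1;0 0.015 0 0 -1;0 0.018 0 0 -1;0 0.018 0 0 -1"

```text
time_s: 9.1
tcp_pos: [0.5624, 0.0264, 0.0417]
orientation: [[-0.247, 0.969, 0.0], [0.969, 0.247, -0.0], [-0.0, 0.0, -1.0]]
wrist_force: [0.3, -0.6, -0.8]
width: 0.0118
grip_force: 30.0
```

Call:
jog_arm --deltas "0 0.005 0 0 -1;0 0.01 0 0 -1;0 0.015 0 0 -1;0 0.018 0 0 -1;0 0.018 0 0 -1"

```text
time_s: 9.52
tcp_pos: [0.5693, 0.0282, 0.0417]
orientation: [[-0.247, 0.969, 0.0], [0.969, 0.247, -0.0], [-0.0, 0.0, -1.0]]
wrist_force: [0.1, 0.0, -2.0]
width: 0.0116
grip_force: 30.0
```

Call:
jog_arm --deltas "0 0.004 0 0 -1;0 0.008 0 0 -1;0 0.012 0 0 -1;0 0.015 0 0 -1;0 0.015 0 0 -1"

```text
time_s: 9.93
tcp_pos: [0.5729, 0.0292, 0.0416]
orientation: [[-0.247, 0.969, -0.005], [0.969, 0.247, -0.001], [0.001, -0.005, -1.0]]
wrist_force: [-9.0, -1.8, 6.4]
width: 0.0117
grip_force: 30.0
```

The insert has met the clips at 9 N. I'll continue in small steps.

Call:
jog_arm --deltas "0 0.002 0 0 -1;0 0.004 0 0 -1;0 0.006 0 0 -1;0 0.006 0 0 -1;0 0.006 0 0 -1"

```text
time_s: 10.35
tcp_pos: [0.5747, 0.0297, 0.0416]
orientation: [[-0.247, 0.969, -0.006], [0.969, 0.247, -0.001], [0.001, -0.007, -1.0]]
wrist_force: [-11.1, -2.2, 7.9]
width: 0.0118
grip_force: 30.0
```

Call:
jog_arm --deltas "0 0.002 0 0 -1;0 0.004 0 0 -1;0 0.006 0 0 -1;0 0.006 0 0 -1;0 0.006 0 0 -1"

```text
time_s: 10.77
tcp_pos: [0.5781, 0.0306, 0.0416]
orientation: [[-0.247, 0.969, -0.004], [0.969, 0.247, -0.0], [0.0, -0.004, -1.0]]
wrist_force: [-5.6, -1.5, 3.5]
width: 0.0117
grip_force: 30.0
```

Call:
jog_arm --deltas "0 0.004 0 0 -1;0 0.008 0 0 -1;0 0.012 0 0 -1;0 0.015 0 0 -1;0 0.015 0 0 -1"

```text
time_s: 11.18
tcp_pos: [0.5842, 0.0321, 0.0416]
orientation: [[-0.247, 0.969, -0.003], [0.969, 0.247, -0.0], [0.0, -0.003, -1.0]]
wrist_force: [-6.5, -1.8, 3.5]
width: 0.0117
grip_force: 30.0
```

Call:
jog_arm --deltas "0 0.004 0 0 -1;0 0.008 0 0 -1;0 0.012 0 0 -1;0 0.012 0 0 -1;0 0.012 0 0 -1"

```text
time_s: 11.6
tcp_pos: [0.5889, 0.0333, 0.0416]
orientation: [[-0.247, 0.969, -0.003], [0.969, 0.247, -0.0], [0.0, -0.003, -1.0]]
wrist_force: [-4.1, -1.2, 3.4]
width: 0.0119
grip_force: 30.0
```

Call:
jog_arm --deltas "0 0.004 0 0 -1;0 0.008 0 0 -1;0 0.012 0 0 -1;0 0.012 0 0 -1;0 0.012 0 0 -1"

```text
time_s: 12.02
tcp_pos: [0.5935, 0.0344, 0.0416]
orientation: [[-0.247, 0.969, -0.003], [0.969, 0.247, -0.0], [0.0, -0.003, -1.0]]
wrist_force: [-5.6, -1.1, 2.9]
width: 0.0115
grip_force: 30.0
```

Now 2 mm steps.

Call:
jog_arm --deltas "0 0.002 0 0 -1;0 0.004 0 0 -1;0 0.006 0 0 -1;0 0.006 0 0 -1;0 0.006 0 0 -1"

```text
time_s: 12.43
tcp_pos: [0.5956, 0.035, 0.0416]
orientation: [[-0.247, 0.969, -0.004], [0.969, 0.247, -0.0], [0.0, -0.004, -1.0]]
wrist_force: [-6.2, -1.7, 4.3]
width: 0.0116
grip_force: 30.0
```

Call:
jog_arm --deltas "0 0.002 0 0 -1;0 0.004 0 0 -1;0 0.005 0 0 -1;0 0.005 0 0 -1;0 0.005 0 0 -1"

```text
time_s: 12.85
tcp_pos: [0.5975, 0.0355, 0.0416]
orientation: [[-0.247, 0.969, -0.004], [0.969, 0.247, -0.001], [0.0, -0.004, -1.0]]
wrist_force: [-6.3, -1.8, 3.6]
width: 0.0116
grip_force: 30.0
```

Call:
jog_arm --deltas "0 0.002 0 0 -1;0 0.004 0 0 -1;0 0.005 0 0 -1;0 0.005 0 0 -1;0 0.005 0 0 -1"

```text
time_s: 13.27
tcp_pos: [0.6013, 0.0363, 0.0417]
orientation: [[-0.247, 0.969, 0.001], [0.969, 0.247, 0.0], [-0.0, 0.001, -1.0]]
wrist_force: [1.7, -0.1, -1.5]
width: 0.0117
grip_force: 30.0
```

The clips dropped. I'll feel for the stop gently.

Call:
jog_arm --deltas "0 0.001 0 0 -1;0 0.002 0 0 -1;0 0.002 0 0 -1;0 0.002 0 0 -1;0 0.002 0 0 -1"

```text
time_s: 13.68
tcp_pos: [0.6016, 0.0364, 0.0417]
orientation: [[-0.247, 0.969, 0.0], [0.969, 0.247, 0.0], [0.0, 0.0, -1.0]]
wrist_force: [-1.0, -0.3, -0.5]
width: 0.0118
grip_force: 30.0
```

```bash
python3 -c "
from h import *
to(.6013,.0363,.0417,14.3)
d=snap('scene','s6');c=d['img'][160:235,255:375,::-1];cv2.imwrite('pics/c6.png',cv2.resize(c,None,fx=6.5,fy=6.5,interpolation=cv2.INTER_CUBIC))"
```

```text
t 13.68 p [0.6016 0.0364 0.0417] yaw 14.3 F [-1.  -0.3 -0.5] w 0.0118
deltas [-0.0001 -0.0009 -0.0001] turn -0.0
```

View pics/c6.png

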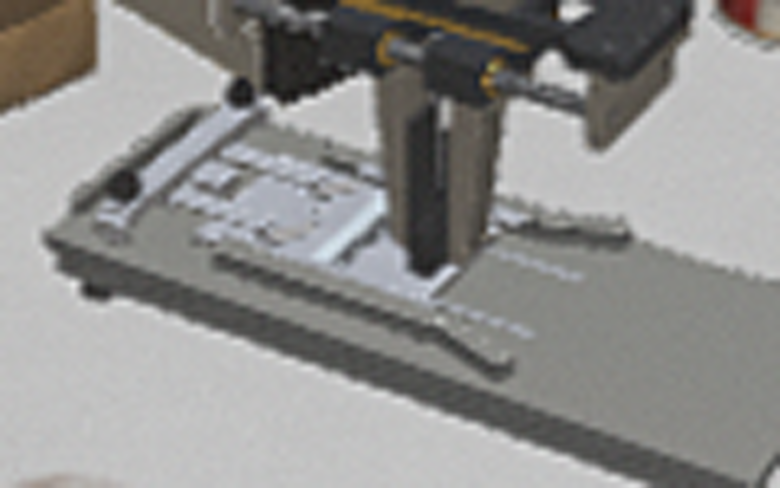

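The plate is in under the clips, with the noses at the windows (290,235) and (345,190). I'll push the last bit to the stop.

Call:
jog_arm --deltas "0 0.001 0 0 -1;0 0.002 0 0 -1;0 0.002 0 0 -1;0 0.002 0 0 -1;0 0.002 0 0 -1"

```text
time_s: 14.15
tcp_pos: [0.6024, 0.0366, 0.0417]
orientation: [[-0.247, 0.969, -0.0], [0.969, 0.247, -0.0], [-0.0, -0.0, -1.0]]
wrist_force: [0.5, 0.6, -0.7]
width: 0.012
grip_force: 30.0
```

Call:
jog_arm --deltas "0 0.001 0 0 -1;0 0.002 0 0 -1;0 0.002 0 0 -1;0 0.002 0 0 -1;0 0.002 0 0 -1"

```text
time_s: 14.57
tcp_pos: [0.6032, 0.0368, 0.0417]
orientation: [[-0.247, 0.969, 0.0], [0.969, 0.247, 0.0], [0.0, 0.0, -1.0]]
wrist_force: [0.2, 0.2, -1.4]
width: 0.0119
grip_force: 30.0
```

Call:
jog_arm --deltas "0 0.001 0 0 -1;0 0.0015 0 0 -1;0 0.0015 0 0 -1;0 0.0015 0 0 -1;0 0.0015 0 0 -1"

```text
time_s: 14.98
tcp_pos: [0.6038, 0.037, 0.0417]
orientation: [[-0.247, 0.969, 0.0], [0.969, 0.247, -0.0], [-0.0, 0.0, -1.0]]
wrist_force: [0.1, 0.4, -1.0]
width: 0.0118
grip_force: 30.0
```

Call:
jog_arm --deltas "0 0.001 0 0 -1;0 0.0015 0 0 -1;0 0.0015 0 0 -1;0 0.0015 0 0 -1;0 0.0015 0 0 -1"

```text
time_s: 15.4
tcp_pos: [0.6043, 0.0371, 0.0417]
orientation: [[-0.247, 0.969, -0.0], [0.969, 0.247, 0.0], [0.0, -0.0, -1.0]]
wrist_force: [0.1, -1.0, -0.8]
width: 0.0118
grip_force: 30.0
```

Call:
jog_arm --deltas "0 0.001 0 0 -1;0 0.0015 0 0 -1;0 0.0015 0 0 -1;0 0.0015 0 0 -1;0 0.0015 0 0 -1"

```text
time_s: 15.82
tcp_pos: [0.6046, 0.0372, 0.0416]
orientation: [[-0.247, 0.969, -0.001], [0.969, 0.247, -0.0], [0.0, -0.001, -1.0]]
wrist_force: [-2.8, -0.6, 0.9]
width: 0.0116
grip_force: 30.0
```

Call:
jog_arm --deltas "0 0.001 0 0 -1;0 0.0015 0 0 -1;0 0.0015 0 0 -1;0 0.0015 0 0 -1;0 0.0015 0 0 -1"

```text
time_s: 16.23
tcp_pos: [0.6048, 0.0373, 0.0416]
orientation: [[-0.247, 0.969, -0.002], [0.969, 0.247, -0.0], [0.0, -0.002, -1.0]]
wrist_force: [-5.5, -0.8, 1.8]
width: 0.012
grip_force: 30.0
```

```bash
python3 -c "
from h import *
to(.6043,.0371,.0417,14.3)
d=snap('scene','s7');c=d['img'][175:215,270:330,::-1];cv2.imwrite('pics/c7.png',cv2.resize(c,None,fx=13,fy=13,interpolation=cv2.INTER_CUBIC))"
```

```text
t 16.23 p [0.6048 0.0373 0.0416] yaw 14.3 F [-5.5 -0.8  1.8] w 0.012
deltas [-0.     -0.0014 -0.0002] turn 0.0
```

View pics/c7.png

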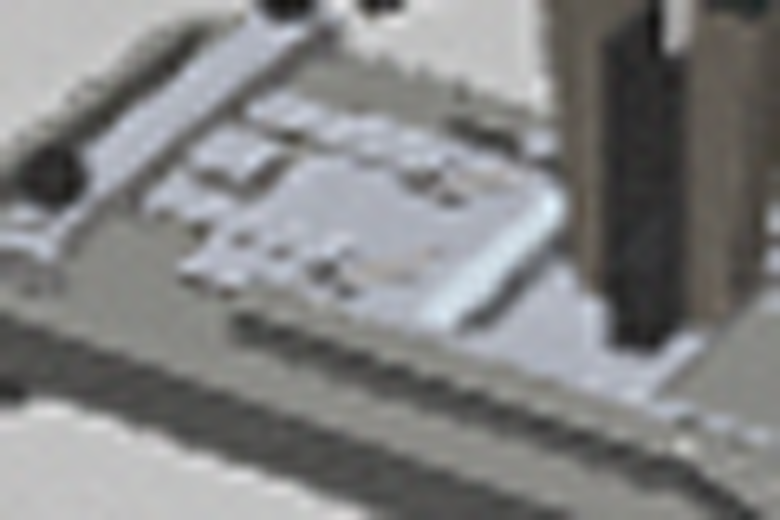

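The plate's leading edge touches the stop block at (265,185), and both clip noses are at the windows (335,270) and (430,185). One more nudge should confirm the stop.

Call:
jog_arm --deltas "0 0.001 0 0 -1;0 0.002 0 0 -1;0 0.002 0 0 -1;0 0.002 0 0 -1;0 0.002 0 0 -1"

```text
time_s: 16.7
tcp_pos: [0.6053, 0.0374, 0.0417]
orientation: [[-0.247, 0.969, -0.003], [0.969, 0.247, -0.0], [0.0, -0.003, -1.0]]
wrist_force: [-6.7, -1.6, 4.3]
width: 0.0117
grip_force: 30.0
```

Call:
jog_arm --deltas "0 0.001 0 0 -1;0 0.0025 0 0 -1;0 0.0025 0 0 -1;0 0.0025 0 0 -1;0 0.0025 0 0 -1"

```text
time_s: 17.12
tcp_pos: [0.6054, 0.0374, 0.0416]
orientation: [[-0.247, 0.969, -0.005], [0.969, 0.247, -0.001], [0.0, -0.005, -1.0]]
wrist_force: [-10.3, -2.5, 6.2]
width: 0.0116
grip_force: 30.0
```

The push rose from 6.7 to 10.3 N with only 0.1 mm of motion, so the insert is at the stop. I'll relieve the push, release, and lift straight up.

Call:
jog_arm --deltas "0 -0.002 0 0 -1;0 -0.004 0 0 -1;0 -0.005 0 0 -1;0 -0.005 0 0 -1;0 -0.005 0 0 -1"

```text
time_s: 17.53
tcp_pos: [0.6053, 0.0374, 0.0416]
orientation: [[-0.247, 0.969, -0.0], [0.969, 0.247, 0.0], [0.0, -0.0, -1.0]]
wrist_force: [-2.9, -1.1, 0.5]
width: 0.012
grip_force: 30.0
```

Call:
jog_arm --deltas "0 0 0 0 -0.3;0 0 0 0 -0.3;0 0 0 0 -0.3;0 0 0 0 -0.3;0 0 0 0 -0.3"

```text
time_s: 17.95
tcp_pos: [0.6056, 0.0374, 0.0418]
orientation: [[-0.247, 0.969, 0.001], [0.969, 0.247, 0.0], [-0.0, 0.001, -1.0]]
wrist_force: [-0.1, -0.0, 0.1]
width: 0.0324
grip_force: 0.0
```

Call:
jog_arm --deltas "0 0 -0.02 0 -0.3;0 0 -0.06 0 -0.3;0 0 -0.14 0 -0.3;0 0 -0.24 0 -0.3;0 0 -0.32 0 -0.3"

```text
time_s: 18.37
tcp_pos: [0.6056, 0.0374, 0.1727]
orientation: [[-0.247, 0.969, 0.002], [0.969, 0.247, -0.0], [-0.001, 0.002, -1.0]]
wrist_force: [1.4, -0.9, 0.8]
width: 0.0324
grip_force: 0.0
```

Call:
jog_arm --deltas "0 -0.1 0 0 -0.3;0 -0.2 0 0 -0.3;0 -0.3 0 0 -0.3;0 -0.4 0 0 -0.3;0 -0.4 0 0 -0.3"

```text
time_s: 18.78
tcp_pos: [0.4428, -0.0017, 0.1675]
orientation: [[-0.246, 0.969, -0.007], [0.969, 0.246, 0.001], [0.003, -0.006, -1.0]]
wrist_force: [0.0, 0.2, -1.6]
width: 0.032
grip_force: 0.0
```

```bash
python3 -c "
from h import *
d=snap('top','t8');a=d['img'][125:225,275:355,::-1]
e=snap('scene','s8')['img'][170:230,260:350,::-1]
a=cv2.resize(a,(384,480),interpolation=cv2.INTER_CUBIC);e=cv2.resize(e,(400,480),interpolation=cv2.INTER_CUBIC)
cv2.imwrite('pics/c8.png',np.hstack([a,e]))"
```

```text
(no output)
```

View pics/c8.png

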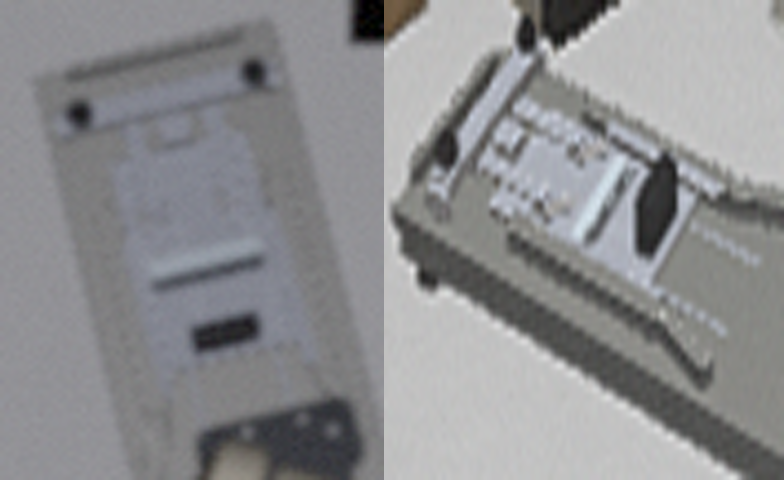

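The insert lies flat at the stop block (left view (175,135)), with both clip noses in its windows and the tab standing free. I'll let the arm settle and hand in.

Call:
jog_arm --deltas "0 0 0 0 -0.3;0 0 0 0 -0.3;0 0 0 0 -0.3;0 0 0 0 -0.3;0 0 0 0 -0.3"

```text
time_s: 19.3
tcp_pos: [0.4509, -0.0021, 0.1697]
orientation: [[-0.247, 0.969, -0.0], [0.969, 0.247, 0.0], [0.0, -0.0, -1.0]]
wrist_force: [0.1, 0.3, 0.0]
width: 0.0322
grip_force: 0.0
```

```bash
python3 -c "
from h import *
print(close_job())"
```

```text
the job is handed in; nothing more can be done
None
```

The job is handed in at about 19 s: the insert lies flat against the stop (felt at about 10 N), the push force fell away as the clips snapped and the last picture shows both noses in the windows, and the arm stayed clear of the shaker, jar and tin.

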